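Set the sprung length stop and butt the blank against it

ROBOT

A 7-joint arm with a two-finger parallel gripper is mounted at the origin on the work surface. World frame = base frame: x ahead of the robot, y to its left, z up, the work surface at z = 0. Lengths are in m, angles in rad, forces in N, time in s.
With the tool pointing down it reaches from about 0.425 to 0.925 m from the base axis. Payload 6.8 kg.
Tool frame: the origin (TCP) lies midway between the tips of the shut fingers; the grasp point (between the pads) lies 19 mm behind it; y points along the fingers, z is the direction in which the jaws open and shut, and the axes are right-handed (so a half turn about y gives the same grasp; the last joint's range is limited). The gripper opens to 85 mm and grips with 20 to 120 N. Pads are 22 mm wide; open, the fingers measure 114 mm over their backs; the gripper's body (76 mm by 85 mm) begins 54 mm behind the grasp point. The pads swing forward as they close: fully open they stand 13 mm farther back than shut.
Start: joints at [1.088, 0.477, 0.022, 1.555, -0.011, 1.109, -0.083], TCP at [0.247, -0.628, 0.231] pointing down, gripper open.
Joint ranges: [-2.96, 2.96], [-0.34, 2.1], [-1.41, 1.46], [0.24, 2.44], [-1.37, 4.51], [0.17, 1.92], [-2.96, 2.96]. Speed limits (rad/s): [2.39, 2.39, 3.14, 3.14, 3.14, 3.14, 3.14].

INTERFACE

Orientations are given as a unit quaternion [w, x, y, z].
In Python, from station import bot gives the robot as it stands. The module is installed in compiled form; this text tells all that it offers.
- The arm moves only by the shell command python3 -m crank 'ROWS' [FORCE]. ROWS is JSON, a list of rows, each an object with "linear": the shift along the tool's x, y, z in m, a list of three; "dr": the turn, a rotation vector about the tool's x, y, z in degrees, a list of three; "hand": the gripper command: -1 is shut, 1 is fully open, values between are in proportion. A call has 1 to 10 rows; each row is the pose to reach, as a shift and turn from the pose commanded when the call began, along the tool's axes at that moment; what a row does not reach only later rows make up. A row lasts 1/12 s, in which the tool goes at most 41.7 mm and 7.16 degrees, less where a joint would pass 70% of its speed; a pose out of reach is approached as far as the arm can. A call with a gripper value outside its range is refused whole. The fingers move at their own pace and stop on an object; FORCE is the grip in N (left out, the last holds). Time passes only in rows, so rows that repeat a pose let the fingers close. It gives the time, the measured TCP pose, the force and the opening at its end, in the units of the state.
- bot.get_obs(): the state, without advancing time (a new reading comes with each control period).
- bot.read_camera(name): name is "scene" or "top" or "wrist"; returns the picture (420x560x3 uint8, blue, green, red); there is no depth.
- bot.camera_params(name): a dict with "K" (3x3 intrinsics, pixels), "R" (3x3) and "t" (3): a world point X has camera coordinates R X + t; the wrist camera has in their place "hand_eye" (4x4, takes a point from camera to tool coordinates, whose origin is the TCP and whose axes are the tool frame's). Camera axes: x right, y down, z forward; pixel columns grow to the right and rows downward; lengths in m; the calibration is good to about 2 mm. A picture is of the moment at which its call begins: read the wrist's pose just before it. camera_params takes no time and is no camera call.
- bot.hand_in(): hands the job in, once; it reports no verdict.
Trained networks look in the newest picture that a camera, given by its name, has taken for a name from the list of things; names that differ only in an ending like _2 or _b are one class to them, and where a whole thing is asked for, a point or a joint stands for the part that bears it (a point fixed in the world has none). Each returns a list of dicts, best first, with "score" (0 to 1); they miss things now and then, are a little off and sometimes report something else, mostly with a low value. They report only what shows in the picture. A call takes as long as a camera call. They do not tell look-alikes from the thing itself.
- bot.search_frame(camera, target): "extent" ([left, top, right, bottom] in pixels, round what is visible of it).
- bot.cut_out(camera, target): "pixels" (420x560 bool, what is visible of it) and "extent" ([left, top, right, bottom] in pixels, round what is visible of it).
- bot.place_of(camera, target): "xy" ([column, row] in pixels: a listed point, or the origin of a listed thing).
The state is a dict: "t": time; "q": joint angles; "joint_vel": joint speeds; "joint_torque": joint torques, N m; "eef_pos": TCP position; "tool_rot": TCP orientation; "contact_force": force on the tool from outside, world axes, zero at the start; "torque": the same for the moment, N m; "gripper_width": opening from 0.0 (shut) to 1.0 (fully open).
Only numpy, scipy, OpenCV 4.12 (cv2) and the standard library are available. Lean on these libraries where they do the work, as an engineer would, in place of code of your own. Each camera call takes 0.05 s, during which the arm holds its last target. There are 200 camera calls.

TASK

Set the length stop of the bar fixture: push its sprung slide back past the stop pin and let go, so that it springs back and catches on the pin at mid travel. Then push the square bar blank along its trough until its end butts against the latched stop, and come clear. Only push: do not lift the blank, and leave everything else on the bench where it is.

Things in the scene. Friction and masses are not known exactly. Their poses are not given: they have to be found in the camera images.
- fixture: Bar fixture bolted to the bench: dark steel base plate 360 mm along its x, 130 mm across (y from -85 to +45), 12 mm thick. Origin on the bench under the trough's centre line, halfway along the plate; x is the direction in which slide and blank are pushed, z up. Along x: trough, sprung slide, fixed end block (x = 151 to 165, 52 mm high).
- trough_start (a point): Middle of the trough floor at the trough's near end, fixture x = -175, y = 0, 12 mm above the bench. The trough runs along the fixture's x to x = +50: two ribs, 27 mm apart inside, 7 mm wide, tops 18 mm above the bench; its near end is open.
- stop_slide (a joint): Travel of the sprung slide along the fixture's +x: 0 = home, 0.060 m = hard end stop. Its spring pushes it home: 3.6 N at 0, 9 N at 0.060; passing the pin takes 2 to 3 N more, fast motion 20 N s/m. Pushed beyond 0.035 and let go, it returns and latches at 0.030 against the pin; let go earlier, it goes back to 0. Latched, it can still be pushed on and comes back to the pin.
- stop_face (a point): Centre of the flat front face (looking to the fixture's -x) of the slide's push plate, 55 mm above the bench; axes as the fixture's. Steel plate 42 mm wide, 10 mm thick, from 20 to 80 mm above the bench. The face is at fixture x = +20 with the slide home, +50 latched, +80 at the end stop. The carriage behind it is 44 mm wide, 45 mm high (rib to 64 mm).
- catch_pin (a joint): Sprung stop pin beside the slide: 0 = in (its rest), grows to about 0.007 m while the slide's tooth passes over it and pushes it outwards along the fixture's -y; it springs in again by itself behind the tooth.
- pin_nose (a point): Top of the stop pin's round upright nose (8 mm thick), 35 mm above the bench, at fixture x = 74, y = -26.5 when in. Its housing (34 x 26 mm, centre y = -59) is 42 mm high.
- blank: Square steel bar blank, 90 mm long (its x), 25 x 25 mm in section, about 0.45 kg, loose, lying in the trough (top 37 mm above the bench), its x along the fixture's x. Origin: centre of its underside. It starts at the near (-x) end of the trough, its front end 70 to 100 mm short of the slide's home face. Pushed on its -x end, it slides at 1.5 to 5 N.
- offcut: Loose square bar offcut, 50 x 25 x 25 mm, on the base plate beside the trough (-y side), to be left alone. Origin: centre of underside.
- wire_brush: Brush with wooden handle, 200 mm, lying on the bench on the fixture's +y side; leave alone. Origin: centre of underside.
- rivet_tin: Tin, 54 mm across, 55 mm high, on the fixture's +y side; leave alone. Origin: centre of underside.
- hammer: Hammer, 260 mm, lying on the fixture's -y side; leave alone. Origin: centre of underside.
- scroll: Forged scroll of 12 mm round bar, some 140 mm, lying on the fixture's -y side; leave alone. Origin: on the bench within it.
- mug: White mug, 80 mm across, 90 mm high, at the left of the bench; leave alone. Origin: centre of underside.
There are look-alikes about, which are no part of the job. Leave any orange or turquoise look-alike of the blank alone.

How it is judged:
On the way, in this order (a step that is already met when the one before it is completed fails the run):
1. the slide is pushed back past the pin, with the blank still well clear of it (value of joint stop_slide above 0.034 m and x of blank in the frame of stop_face below -0.06 m), for 0.05 s.
2. the slide is let go and stays latched on the pin at mid travel, the blank not yet against it (value of joint stop_slide between 0.027 and 0.033 m and value of joint catch_pin below 0.0025 m and x of blank in the frame of stop_face below -0.06 m and contact force between the fingers and stop_slide below 0.3 N), for 0.2 s.
At the end, for the whole second after the job is handed in: The slide rests latched on its pin (travel 27 to 33 mm, pin sprung in), and the blank lies flat and at rest in the trough with its front end against the stop's face (gap under 3.5 mm) (value of joint stop_slide between 0.027 and 0.033 m and value of joint catch_pin below 0.0025 m and x of blank in the frame of stop_face between -0.0485 and -0.043 m and y of blank in the frame of fixture between -0.004 and 0.004 m and height (world z) of blank between 0.009 and 0.015 m and angle between the x axis of blank and the x axis of fixture, either way round below 0.1 rad and angle between blank's own z axis and vertical below 0.1 rad and linear speed of blank below 0.02 m/s); the robot touches nothing.
It fails at once if the blank is lifted or tipped (height (world z) of blank above 0.02 m or angle between blank's own z axis and vertical above 0.25 rad).
It fails at once if something else on the bench is disturbed (moved more than 30 mm) (distance of any of offcut, wire_brush, rivet_tin, hammer, scroll, mug from where it was at the start of the episode above 0.03 m).
It also fails if it takes over 48 s, if anything falls off the work surface, if the arm or the gripper's body presses on something with over 40 N, if the wrist force passes 120 N, or if a joint passes its speed limit or range.

## Working session

There is one attempt and no reset: what is moved stays moved. The work goes in short steps, Python scripts to look and compute and a shell command to move; the robot and the scene stay as the last step left them, time stands still between calls to the robot, and variables do not carry over. Pictures are saved under pics/ and viewed, about 8 in all and at most 12, crops included, and the job is handed in when it is done.

```bash
mkdir -p pics; cat > h.py <<'E'
import numpy as np, cv2
from station import bot
from scipy.spatial.transform import Rotation as Ro
def ray(cam,xy):
    p=bot.camera_params(cam); K=np.array(p["K"])
    d=np.linalg.inv(K)@[xy[0],xy[1],1]
    if "R" in p:
        R=np.array(p["R"]);t=np.array(p["t"]); return -R.T@t, R.T@d
    o=bot.get_obs(); T=np.eye(4); q=o["tool_rot"]
    T[:3,:3]=Ro.from_quat([q[1],q[2],q[3],q[0]]).as_matrix(); T[:3,3]=o["eef_pos"]
    T=T@np.array(p["hand_eye"]); return T[:3,3],T[:3,:3]@d
def at(cam,xy,z):
    c,d=ray(cam,xy); return c+d*(z-c[2])/d[2]
E
python3 - <<'E'
from h import *
o=bot.get_obs(); print({k:np.round(v,3) for k,v in o.items()})
ims=[]
for c in ("top","scene"):
    im=bot.read_camera(c); cv2.imwrite(f"pics/{c}0.png",im)
    for n,z in (("trough_start",.012),("stop_face",.055),("pin_nose",.035),("blank",.012),("fixture",0),("offcut",.012),("hammer",0),("scroll",0)):
        for r in bot.place_of(c,n)[:3]:
            print(c,n,round(r["score"],2),np.round(r["xy"],0),np.round(at(c,r["xy"],z),4))
E
```

```text
{'t': np.float64(0.0), 'q': array([ 1.088,  0.478,  0.022,  1.556, -0.012,  1.109, -0.083]), 'joint_vel': array([ 0.   , -0.001,  0.001, -0.001, -0.002, -0.   ,  0.   ]), 'joint_torque': array([-2.0000e-03, -5.9644e+01,  1.6080e+00, -2.8119e+01,  1.3000e-02,
        9.0000e-03,  0.0000e+00]), 'eef_pos': array([ 0.247, -0.628,  0.23 ]), 'tool_rot': array([ 0.132, -0.132,  0.695, -0.694]), 'contact_force': array([-0.49 , -0.489,  0.497]), 'torque': array([-0.017, -0.018, -0.017]), 'gripper_width': np.float64(1.001)}
top trough_start 0.63 [360. 224.] [ 0.513  -0.1493  0.012 ]
top trough_start 0.59 [332. 232.] [ 0.4919 -0.0707  0.012 ]
top stop_face 0.88 [290. 228.] [0.4947 0.0473 0.055 ]
top blank 0.9 [409. 253.] [ 0.435  -0.2822  0.012 ]
top blank 0.88 [397. 191.] [ 0.6074 -0.253   0.012 ]
top blank 0.8 [395. 299.] [ 0.3094 -0.2419  0.012 ]
top fixture 0.74 [295. 231.] [0.4944 0.0322 0.    ]
top offcut 0.54 [333. 234.] [ 0.4856 -0.0737  0.012 ]
top offcut 0.44 [321. 206.] [ 0.5618 -0.0399  0.012 ]
top hammer 0.62 [322. 167.] [ 0.6781 -0.0429  0.    ]
top scroll 0.6 [143. 256.] [0.4189 0.4538 0.    ]
top scroll 0.56 [241. 163.] [0.6855 0.1881 0.    ]
scene trough_start 0.96 [196. 222.] [ 0.4955 -0.1377  0.012 ]
scene stop_face 0.6 [272. 199.] [0.4983 0.0575 0.055 ]
scene pin_nose 0.6 [296. 199.] [0.4892 0.1224 0.035 ]
scene blank 0.79 [219. 220.] [ 0.5008 -0.0806  0.012 ]
scene blank 0.71 [138. 221.] [ 0.458  -0.2785  0.012 ]
scene blank 0.63 [144. 266.] [ 0.6124 -0.2591  0.012 ]
scene fixture 0.72 [261. 215.] [0.492  0.0287 0.    ]
scene fixture 0.68 [351. 256.] [0.6765 0.2084 0.    ]
scene offcut 0.64 [234. 235.] [ 0.5589 -0.0512  0.012 ]
scene offcut 0.53 [349. 257.] [0.6869 0.1973 0.012 ]
scene hammer 0.95 [241. 278.] [ 0.6835 -0.0528  0.    ]
scene scroll 0.88 [350. 256.] [0.6764 0.2055 0.    ]
scene scroll 0.33 [228. 190.] [ 0.3713 -0.0423  0.    ]
```

View pics/top0.png

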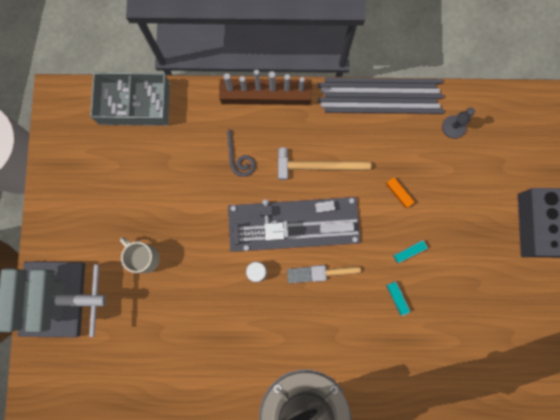

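View pics/scene0.png

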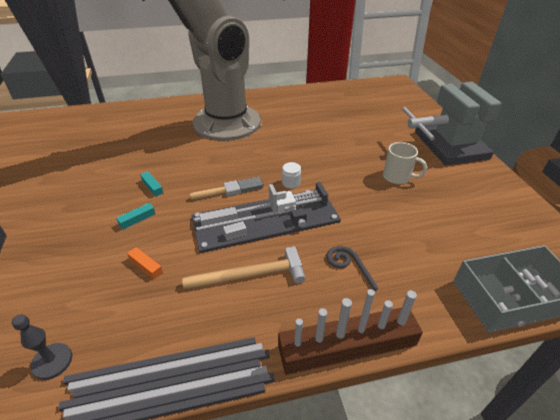

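The top view shows the fixture at px (230–360, 198–250). The stop slide is at ~(275,230) and the blank at ~(338,226). Fixture +x points image-left, about world +y, and the orange and turquoise look-alikes are to the right. Next I measure the fixture's axis.

```bash
python3 - <<'E'
from h import *
o=bot.get_obs(); q=o["tool_rot"]; print(np.round(Ro.from_quat([q[1],q[2],q[3],q[0]]).as_matrix(),3))
print(np.round(bot.camera_params("wrist")["hand_eye"],3), bot.camera_params("wrist")["K"])
for c in ("top","scene"):
    im=bot.read_camera(c); m=bot.cut_out(c,"fixture")[0]; px=m["pixels"].astype(np.uint8)
    cn=max(cv2.findContours(px,0,2)[0],key=cv2.contourArea)[:,0]
    P=np.array([at(c,p,.012)[:2] for p in cn],np.float32)
    r=cv2.minAreaRect(P); print(c,m["score"],r, np.round(cv2.boxPoints(r),4).tolist())
im=cv2.imread("pics/top0.png")[185:265,215:375]
cv2.imwrite("pics/crop.png",cv2.resize(im,None,fx=5,fy=5,interpolation=cv2.INTER_CUBIC))
E
```

```text
[[-0.931  0.     0.366]
 [-0.366 -0.    -0.931]
 [-0.    -1.     0.   ]]
[[-0.001  0.956  0.292 -0.075]
 [-0.001 -0.292  0.956 -0.143]
 [ 1.     0.     0.001 -0.001]
 [ 0.     0.     0.     1.   ]] [[377.96480547   0.         280.29247779]
 [  0.         377.96480547 211.9835406 ]
 [  0.           0.           1.        ]]
top 0.73 ((0.5024060010910034, -0.08316493034362793), (0.029589062556624413, 0.09343834966421127), 6.4794087409973145) [[0.48240000009536743, -0.03840000182390213], [0.49300000071525574, -0.13130000233650208], [0.5224000215530396, -0.12790000438690186], [0.5117999911308289, -0.035100001841783524]]
scene 0.92 ((0.48679500818252563, 0.039073631167411804), (0.19906599819660187, 0.36717063188552856), 5.133956432342529) [[0.37119999527931213, 0.21299999952316284], [0.4041000008583069, -0.1527000069618225], [0.602400004863739, -0.13490000367164612], [0.5695000290870667, 0.23080000281333923]]
```

View pics/crop.png

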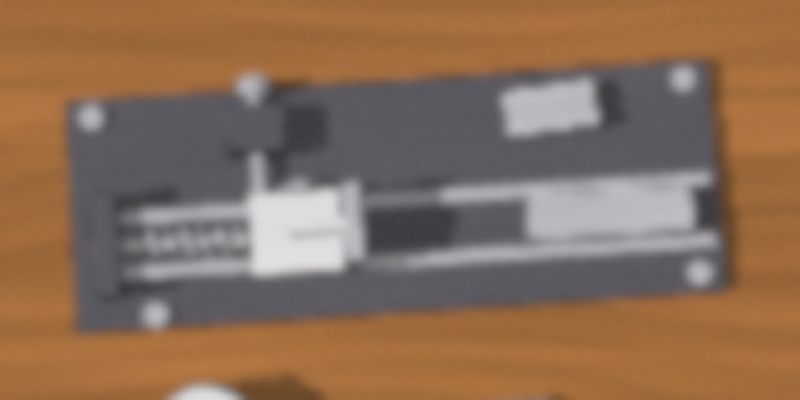

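```bash
cat >> h.py <<'E'
def rel(target,uang):
    """shift in current tool axes + turn to bring tool z to -u"""
    o=bot.get_obs(); q=o["tool_rot"]; R=Ro.from_quat([q[1],q[2],q[3],q[0]])
    u=np.array([np.cos(uang),np.sin(uang),0]); y=np.array([0,0,-1.]); z=-u
    D=Ro.from_matrix(np.c_[np.cross(y,z),y,z])
    return np.round(R.inv().apply(np.array(target)-o["eef_pos"]),4), np.round((R.inv()*D).as_rotvec(degrees=True),2)
E
python3 - <<'E'
from h import *
pc=np.array([(68,102),(717,62),(730,290),(78,330)])
F=np.array([(.18,-.085),(-.18,-.085),(-.18,.045),(.18,.045)])
W=np.array([at("top",(p+.5)/5-.5+[215,185],.012)[:2] for p in pc])
print(np.round(W,4))
Fc=F-F.mean(0);Wc=W-W.mean(0)
a=np.arctan2((Fc[:,0]*Wc[:,1]-Fc[:,1]*Wc[:,0]).sum(),(Fc*Wc).sum())
R=np.array([[np.cos(a),-np.sin(a)],[np.sin(a),np.cos(a)]]); t=W.mean(0)-R@F.mean(0)
print("ang",np.degrees(a),"org",t,"res",np.round(W-F@R.T-t,4).tolist())
# check vs blank rear/front, face
for n,p,z in (("face top",(352,220),.08),("blank front",(525,212),.037),("blank rear",(695,208),.037)):
    w=at("top",(np.array(p)+.5)/5-.5+[215,185],z)[:2]; print(n,np.round(R.T@(w-t),4))
for n,f,z in (("view",(-.06,0),.25),("push0",(-.02,0),.05)):
    w=R@np.array(f)+t; print(n,np.round(w,4),rel([*w,z],a))
E
```

```text
[[ 0.5624  0.2188]
 [ 0.5896 -0.1431]
 [ 0.4622 -0.1491]
 [ 0.4354  0.2098]]
ang 94.17506050400927 org [0.4924716  0.03264462] res [[-0.0017, 0.0005], [-0.0007, -0.0024], [0.0015, 0.001], [0.001, 0.0009]]
face top [ 0.0275 -0.0002]
blank front [-0.0674 -0.0037]
blank rear [-0.1598 -0.0003]
view [ 0.4968 -0.0272] (array([-0.4524, -0.0187, -0.4679]), array([-0. , 17.3, -0. ]))
push0 [0.4939 0.0127] (array([-0.4642,  0.1813, -0.5061]), array([-0. , 17.3, -0. ]))
```

```bash
R='{"linear":[-0.452,-0.019,-0.468],"dr":[0,17.3,0],"hand":-1}'; python3 -m crank '[{"linear":[-0.452,-0.019,-0.468],"dr":[0,17.3,0],"hand":-1},{"linear":[-0.452,-0.019,-0.468],"dr":[0,17.3,0],"hand":-1},{"linear":[-0.452,-0.019,-0.468],"dr":[0,17.3,0],"hand":-1},{"linear":[-0.452,-0.019,-0.468],"dr":[0,17.3,0],"hand":-1},{"linear":[-0.452,-0.019,-0.468],"dr":[0,17.3,0],"hand":-1},{"linear":[-0.452,-0.019,-0.468],"dr":[0,17.3,0],"hand":-1},{"linear":[-0.452,-0.019,-0.468],"dr":[0,17.3,0],"hand":-1},{"linear":[-0.452,-0.019,-0.468],"dr":[0,17.3,0],"hand":-1},{"linear":[-0.452,-0.019,-0.468],"dr":[0,17.3,0],"hand":-1},{"linear":[-0.452,-0.019,-0.468],"dr":[0,17.3,0],"hand":-1}]'
python3 - <<'E'
from h import *
a=np.radians(94.175); print(rel([.4968,-.0272,.25],a))
E
```

```text
t: 1.93
eef_pos: [0.4071, -0.2416, 0.2439]
tool_rot: [-0.026, 0.025, -0.706, 0.707]
contact_force: [1.1, -0.1, -0.2]
gripper_width: 0.0
(array([-0.105 , -0.0061, -0.2073]), array([-0.04, -0.01, -0.04]))
```

```bash
python3 -m crank '[{"linear":[-0.018,-0.001,-0.035],"dr":[0,0,0],"hand":-1},{"linear":[-0.035,-0.002,-0.07],"dr":[0,0,0],"hand":-1},{"linear":[-0.052,-0.003,-0.104],"dr":[0,0,0],"hand":-1},{"linear":[-0.07,-0.004,-0.138],"dr":[0,0,0],"hand":-1},{"linear":[-0.088,-0.005,-0.173],"dr":[0,0,0],"hand":-1},{"linear":[-0.105,-0.006,-0.207],"dr":[0,0,0],"hand":-1},{"linear":[-0.105,-0.006,-0.207],"dr":[0,0,0],"hand":-1},{"linear":[-0.105,-0.006,-0.207],"dr":[0,0,0],"hand":-1},{"linear":[-0.105,-0.006,-0.207],"dr":[0,0,0],"hand":-1}]'
python3 - <<'E'
from h import *
a=np.radians(94.175);R=np.array([[np.cos(a),-np.sin(a)],[np.sin(a),np.cos(a)]]);t=np.array([.49247,.03264])
im=bot.read_camera("wrist")
for n,z in (("trough_start",.012),("stop_face",.055),("pin_nose",.035),("blank",.012),("fixture",0)):
    for r in bot.place_of("wrist",n)[:2]:
        w=at("wrist",r["xy"],z)[:2]; print(n,round(r["score"],2),np.round(r["xy"]),np.round(w,4),"fix",np.round(R.T@(w-t),4))
cv2.imwrite("pics/w1.png",im)
E
```

```text
t: 2.68
eef_pos: [0.4961, -0.0299, 0.2494]
tool_rot: [-0.026, 0.026, -0.706, 0.707]
contact_force: [-1.0, -1.2, 0.0]
gripper_width: -0.0
trough_start 0.81 [392. 170.] [ 0.5074 -0.1434] fix [-0.1767 -0.002 ]
trough_start 0.35 [188. 182.] [0.4792 0.0632] fix [0.0314 0.0111]
stop_face 0.67 [189. 182.] [0.4897 0.0523] fix [0.0198 0.0013]
pin_nose 0.82 [133. 148.] [0.5148 0.1094] fix [ 0.075  -0.0278]
blank 0.83 [450. 333.] [ 0.3213 -0.2407] fix [-0.2601  0.1906]
blank 0.64 [331. 169.] [ 0.5035 -0.0807] fix [-0.1138 -0.0028]
fixture 0.94 [215. 169.] [0.4934 0.0388] fix [ 0.0061 -0.0014]
fixture 0.44 [331. 174.] [ 0.4962 -0.083 ] fix [-0.1156  0.0047]
```

View pics/w1.png

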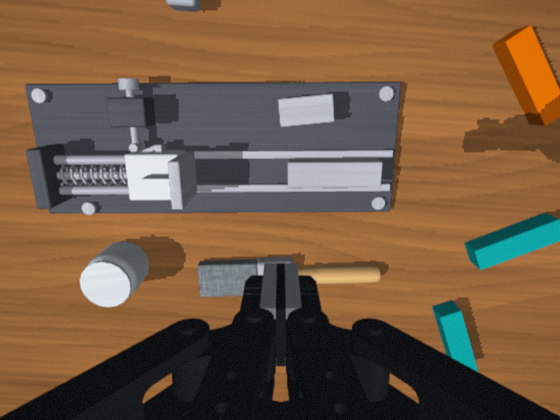

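The wrist view confirms it: stop face at px (180,183), pin nose (133,148), blank centre (333,174) in the trough. In fixture coordinates the face is at x≈20 mm and the blank centre at −114 mm. Next I lower the shut fingers into the gap.

```bash
cat >> h.py <<'E'
A=np.radians(94.175);RF=np.array([[np.cos(A),-np.sin(A)],[np.sin(A),np.cos(A)]]);TF=np.array([.4935,.0327])
def fix(w): return RF.T@(np.array(w)[:2]-TF)
def go(fx,fy,z):
    w=RF@np.array([fx,fy])+TF; return rel([*w,z],A)
E
python3 - <<'E'
from h import *
print(go(-.025,0,.25),go(-.025,0,.058))
E
```

```text
(array([-0.0019, -0.0005, -0.0381]), array([-0.02, -0.11,  0.  ])) (array([-0.0019,  0.1915, -0.0382]), array([-0.02, -0.11,  0.  ]))
```

```bash
python3 -m crank '[{"linear":[-0.002,0,-0.038],"dr":[0,0,0],"hand":-1},{"linear":[-0.002,0.035,-0.038],"dr":[0,0,0],"hand":-1},{"linear":[-0.002,0.07,-0.038],"dr":[0,0,0],"hand":-1},{"linear":[-0.002,0.105,-0.038],"dr":[0,0,0],"hand":-1},{"linear":[-0.002,0.14,-0.038],"dr":[0,0,0],"hand":-1},{"linear":[-0.002,0.17,-0.038],"dr":[0,0,0],"hand":-1},{"linear":[-0.002,0.191,-0.038],"dr":[0,0,0],"hand":-1},{"linear":[-0.002,0.191,-0.038],"dr":[0,0,0],"hand":-1},{"linear":[-0.002,0.191,-0.038],"dr":[0,0,0],"hand":-1}]'
python3 - <<'E'
from h import *
o=bot.get_obs();print(fix(o["eef_pos"]),o["eef_pos"][2],o["contact_force"])
cv2.imwrite("pics/w2.png",bot.read_camera("wrist"))
E
```

```text
t: 3.73
eef_pos: [0.495, 0.0083, 0.058]
tool_rot: [-0.025, 0.026, -0.707, 0.707]
contact_force: [-0.1, -0.1, 1.7]
gripper_width: -0.001
[-0.02443129  0.00029003] 0.0580260868618442 [-0.06657476 -0.09453504  1.70577765]
```

View pics/w2.png

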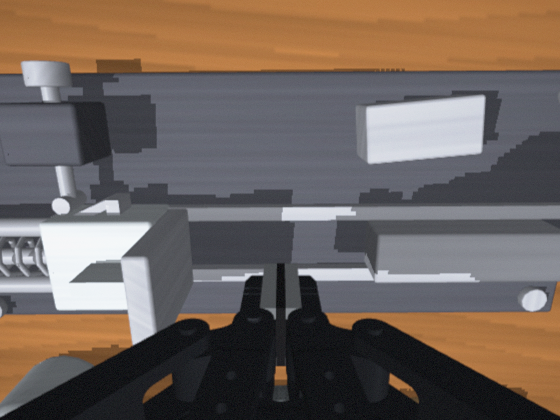

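Fingertips (280,270) are in the gap, between the push plate (155,260) and the blank's front end (370,250). The knuckles sit about 33 mm above the tips, so they clear the 80 mm plate top. Pushing the slide now.

```bash
python3 -m crank '[{"linear":[0,0,-0.01],"dr":[0,0,0],"hand":-1},{"linear":[0,0,-0.02],"dr":[0,0,0],"hand":-1},{"linear":[0,0,-0.028],"dr":[0,0,0],"hand":-1},{"linear":[0,0,-0.036],"dr":[0,0,0],"hand":-1},{"linear":[0,0,-0.044],"dr":[0,0,0],"hand":-1},{"linear":[0,0,-0.052],"dr":[0,0,0],"hand":-1},{"linear":[0,0,-0.06],"dr":[0,0,0],"hand":-1},{"linear":[0,0,-0.068],"dr":[0,0,0],"hand":-1},{"linear":[0,0,-0.074],"dr":[0,0,0],"hand":-1},{"linear":[0,0,-0.074],"dr":[0,0,0],"hand":-1}]'
python3 - <<'E'
from h import *
o=bot.get_obs();print(fix(o["eef_pos"]),o["eef_pos"][2],o["contact_force"])
im=bot.read_camera("wrist")
for r in bot.place_of("wrist","stop_face")[:1]+[]: print(r["score"],r["xy"],fix(at("wrist",r["xy"],.055)))
for r in bot.place_of("wrist","pin_nose")[:1]: print(r["score"],r["xy"],fix(at("wrist",r["xy"],.035)))
cv2.imwrite("pics/w3.png",im)
E
```

```text
t: 4.62
eef_pos: [0.4909, 0.0825, 0.0595]
tool_rot: [-0.026, 0.025, -0.706, 0.707]
contact_force: [-0.1, -6.9, 5.4]
gripper_width: 0.001
[ 0.04981219 -0.00101568] 0.059468335474584993 [-0.08852955 -6.94415332  5.35468027]
0.73 [252.2, 281.1] [0.06179822 0.00054845]
0.78 [224.3, 207.3] [ 0.07520847 -0.02680062]
```

View pics/w3.png

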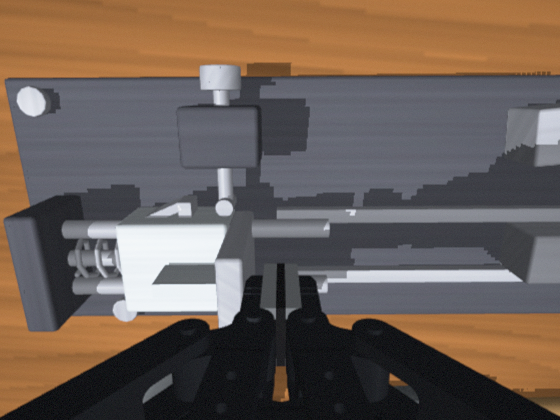

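The slide's face is at ~62 mm (travel ~42 mm). The tooth (185,208) is past the pin (225,207), and the pin is in. Letting go.

```bash
python3 -m crank '[{"linear":[0,0,0.006],"dr":[0,0,0],"hand":-1},{"linear":[0,0,0.012],"dr":[0,0,0],"hand":-1},{"linear":[0,0,0.02],"dr":[0,0,0],"hand":-1},{"linear":[0,0,0.03],"dr":[0,0,0],"hand":-1},{"linear":[0,0,0.04],"dr":[0,0,0],"hand":-1},{"linear":[0,0,0.04],"dr":[0,0,0],"hand":-1},{"linear":[0,0,0.04],"dr":[0,0,0],"hand":-1},{"linear":[0,0,0.04],"dr":[0,0,0],"hand":-1},{"linear":[0,0,0.04],"dr":[0,0,0],"hand":-1}]'
python3 - <<'E'
from h import *
o=bot.get_obs();print(fix(o["eef_pos"]),o["eef_pos"][2],o["contact_force"])
im=bot.read_camera("wrist")
for r in bot.place_of("wrist","stop_face")[:1]+[]: print(r["score"],r["xy"],fix(at("wrist",r["xy"],.055)))
for r in bot.place_of("wrist","pin_nose")[:1]: print(r["score"],r["xy"],fix(at("wrist",r["xy"],.035)))
for r in bot.place_of("wrist","blank")[:2]: print(r["score"],r["xy"],fix(at("wrist",r["xy"],.012)))
cv2.imwrite("pics/w4.png",im)
print(go(.01,0,.15))
E
```

```text
t: 5.52
eef_pos: [0.4931, 0.0432, 0.0585]
tool_rot: [0.026, -0.026, 0.707, -0.706]
contact_force: [1.0, -0.3, -0.2]
gripper_width: -0.003
[ 0.01053968 -0.00035368] 0.05845844830984607 [ 1.04713747 -0.27367946 -0.18950864]
0.74 [186.6, 279.8] [0.05145831 0.00014484]
0.8 [514.8, 241.8] [-0.11449972 -0.000533  ]
(array([ 0.0004, -0.0915,  0.0003]), array([ 0.01,  0.04, -0.  ]))
```

View pics/w4.png

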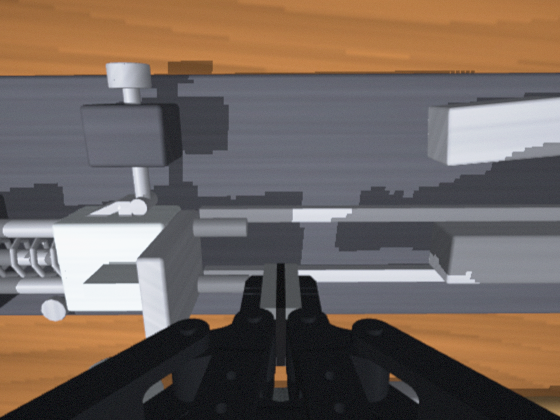

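The slide is latched: face at ~51 mm, tooth (130,207) resting against the pin (143,207). Going over the blank to behind its rear end.

```bash
python3 -m crank '[{"linear":[0,-0.035,0],"dr":[0,0,0],"hand":-1},{"linear":[0,-0.065,0.015],"dr":[0,0,0],"hand":-1},{"linear":[0,-0.08,0.045],"dr":[0,0,0],"hand":-1},{"linear":[0,-0.08,0.08],"dr":[0,0,0],"hand":-1},{"linear":[0,-0.08,0.115],"dr":[0,0,0],"hand":-1},{"linear":[0,-0.08,0.15],"dr":[0,0,0],"hand":-1},{"linear":[0,-0.08,0.185],"dr":[0,0,0],"hand":-1},{"linear":[0,-0.08,0.21],"dr":[0,0,0],"hand":-1},{"linear":[0,-0.08,0.21],"dr":[0,0,0],"hand":-1},{"linear":[0,-0.08,0.21],"dr":[0,0,0],"hand":-1}]'
python3 - <<'E'
from h import *
o=bot.get_obs();print(fix(o["eef_pos"]),o["eef_pos"][2],o["contact_force"])
bot.read_camera("wrist")
for n,z in (("blank",.012),("trough_start",.012),("stop_face",.055)):
  for r in bot.place_of("wrist",n)[:3]: print(n,r["score"],r["xy"],fix(at("wrist",r["xy"],z)))
print(go(-.2,-.001,.026))
E
```

```text
t: 6.55
eef_pos: [0.5081, -0.1684, 0.1383]
tool_rot: [-0.025, 0.025, -0.707, 0.707]
contact_force: [0.2, 0.8, -0.2]
gripper_width: -0.003
[-2.01587660e-01  3.00405185e-05] 0.13829350501932747 [ 0.15402685  0.78313534 -0.15150583]
blank 0.97 [161.8, 203.9] [-0.11032608  0.00120595]
blank 0.96 [413.8, 286.6] [-0.30376106  0.06884194]
blank 0.79 [418.3, 73.1] [-0.29006665 -0.09004035]
trough_start 0.95 [243.6, 201.6] [-0.17044135 -0.00074042]
(array([-0.0004,  0.1124,  0.0018]), array([0.04, 0.15, 0.  ]))
```

```bash
python3 -m crank '[{"linear":[0,0.035,0],"dr":[0,0,0],"hand":-1},{"linear":[0,0.07,0],"dr":[0,0,0],"hand":-1},{"linear":[0,0.095,0],"dr":[0,0,0],"hand":-1},{"linear":[0,0.112,0],"dr":[0,0,0],"hand":-1},{"linear":[0,0.112,0],"dr":[0,0,0],"hand":-1},{"linear":[0,0.112,0],"dr":[0,0,0],"hand":-1}]'
python3 - <<'E'
from h import *
o=bot.get_obs();print(fix(o["eef_pos"]),o["eef_pos"][2],o["contact_force"])
cv2.imwrite("pics/w5.png",bot.read_camera("wrist"))
E
```

```text
t: 7.25
eef_pos: [0.5081, -0.1655, 0.0261]
tool_rot: [0.026, -0.027, 0.707, -0.706]
contact_force: [1.0, -0.1, 1.5]
gripper_width: 0.004
[-1.98753186e-01 -1.46035293e-04] 0.026104058200873134 [ 0.9633427  -0.08600167  1.49122067]
```

View pics/w5.png

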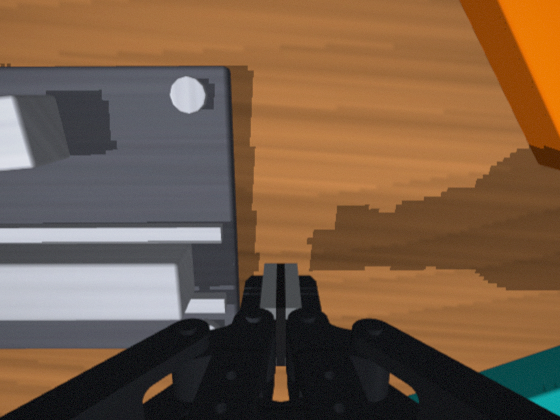

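The fingertips (280,270) are in line behind the blank's rear end (185,290), clear of the look-alikes. Pushing.

```bash
python3 -m crank '[{"linear":[0,0,-0.014],"dr":[0,0,0],"hand":-1},{"linear":[0,0,-0.026],"dr":[0,0,0],"hand":-1},{"linear":[0,0,-0.036],"dr":[0,0,0],"hand":-1},{"linear":[0,0,-0.047],"dr":[0,0,0],"hand":-1},{"linear":[0,0,-0.058],"dr":[0,0,0],"hand":-1},{"linear":[0,0,-0.069],"dr":[0,0,0],"hand":-1},{"linear":[0,0,-0.08],"dr":[0,0,0],"hand":-1},{"linear":[0,0,-0.09],"dr":[0,0,0],"hand":-1},{"linear":[0,0,-0.1],"dr":[0,0,0],"hand":-1},{"linear":[0,0,-0.11],"dr":[0,0,0],"hand":-1}]'
python3 -m crank '[{"linear":[0,0,-0.008],"dr":[0,0,0],"hand":-1},{"linear":[0,0,-0.016],"dr":[0,0,0],"hand":-1},{"linear":[0,0,-0.022],"dr":[0,0,0],"hand":-1},{"linear":[0,0,-0.026],"dr":[0,0,0],"hand":-1},{"linear":[0,0,-0.026],"dr":[0,0,0],"hand":-1},{"linear":[0,0,-0.026],"dr":[0,0,0],"hand":-1}]'
python3 - <<'E'
from h import *
o=bot.get_obs();print(fix(o["eef_pos"]),o["eef_pos"][2],o["contact_force"])
cv2.imwrite("pics/w6.png",bot.read_camera("wrist"))
for n,z in (("blank",.012),("stop_face",.055)):
  for r in bot.place_of("wrist",n)[:2]: print(n,r["score"],r["xy"],fix(at("wrist",r["xy"],z)))
E
```

```text
t: 8.13
eef_pos: [0.5017, -0.0579, 0.0278]
tool_rot: [-0.026, 0.024, -0.706, 0.707]
contact_force: [1.0, -6.1, 6.3]
gripper_width: 0.001
t: 8.63
eef_pos: [0.4996, -0.031, 0.0277]
tool_rot: [-0.027, 0.025, -0.706, 0.707]
contact_force: [0.4, -2.4, 5.8]
gripper_width: -0.001
[-0.06400278 -0.00148241] 0.027726303616575937 [ 0.44349437 -2.42496982  5.84300395]
blank 0.93 [155.0, 267.6] [-0.00574524 -0.00094859]
```

View pics/w6.png

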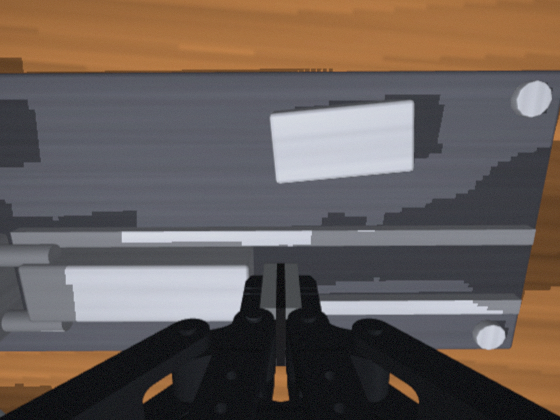

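Blank centre is at about −6 mm, so ~11 mm of travel remains to the stop. Going on slowly and watching the force.

```bash
python3 -m crank '[{"linear":[0,0,-0.003],"dr":[0,0,0],"hand":-1},{"linear":[0,0,-0.006],"dr":[0,0,0],"hand":-1},{"linear":[0,0,-0.008],"dr":[0,0,0],"hand":-1},{"linear":[0,0,-0.008],"dr":[0,0,0],"hand":-1}]'
python3 -m crank '[{"linear":[0,0,-0.002],"dr":[0,0,0],"hand":-1},{"linear":[0,0,-0.002],"dr":[0,0,0],"hand":-1}]'
python3 -m crank '[{"linear":[0,0,-0.002],"dr":[0,0,0],"hand":-1},{"linear":[0,0,-0.002],"dr":[0,0,0],"hand":-1}]'
python3 -m crank '[{"linear":[0,0,-0.002],"dr":[0,0,0],"hand":-1},{"linear":[0,0,-0.002],"dr":[0,0,0],"hand":-1}]'
```

```text
t: 9.12
eef_pos: [0.4989, -0.0237, 0.0277]
tool_rot: [-0.026, 0.025, -0.706, 0.707]
contact_force: [-0.0, -4.7, 6.0]
gripper_width: 0.002
t: 9.28
eef_pos: [0.4988, -0.0219, 0.0277]
tool_rot: [-0.026, 0.025, -0.706, 0.707]
contact_force: [0.9, -5.8, 6.3]
gripper_width: 0.002
t: 9.45
eef_pos: [0.4986, -0.02, 0.0277]
tool_rot: [-0.026, 0.025, -0.706, 0.707]
contact_force: [0.1, -6.2, 6.1]
gripper_width: 0.001
t: 9.62
eef_pos: [0.4984, -0.0181, 0.0277]
tool_rot: [-0.026, 0.025, -0.706, 0.707]
contact_force: [0.3, -5.2, 5.8]
gripper_width: 0.001
```

```bash
python3 -m crank '[{"linear":[0,0,-0.002],"dr":[0,0,0],"hand":-1},{"linear":[0,0,-0.002],"dr":[0,0,0],"hand":-1}]'
python3 -m crank '[{"linear":[0,0,-0.002],"dr":[0,0,0],"hand":-1},{"linear":[0,0,-0.002],"dr":[0,0,0],"hand":-1}]'
python3 - <<'E'
from h import *
o=bot.get_obs();print(fix(o["eef_pos"]),o["contact_force"])
bot.read_camera("wrist")
for n,z in (("blank",.012),("stop_face",.055)):
  for r in bot.place_of("wrist",n)[:2]: print(n,r["score"],r["xy"],fix(at("wrist",r["xy"],z)))
bot.read_camera("scene")
for n,z in (("blank",.012),("stop_face",.055)):
  for r in bot.place_of("scene",n)[:2]: print(n,r["score"],r["xy"],fix(at("scene",r["xy"],z)))
E
```

```text
t: 9.78
eef_pos: [0.4985, -0.0173, 0.0277]
tool_rot: [-0.026, 0.024, -0.706, 0.708]
contact_force: [2.5, -8.5, 6.5]
gripper_width: -0.003
t: 9.95
eef_pos: [0.4984, -0.0162, 0.0277]
tool_rot: [-0.026, 0.024, -0.705, 0.708]
contact_force: [1.3, -10.9, 6.6]
gripper_width: 0.004
[-0.04908863 -0.00129004] [  1.31021534 -10.89785227   6.58017098]
blank 0.55 [158.8, 268.0] [ 0.00739608 -0.0007763 ]
blank 0.93 [135.5, 219.8] [-0.31337026  0.06353751]
blank 0.91 [266.5, 210.1] [0.01173517 0.00351944]
stop_face 0.72 [284.0, 193.6] [0.05931218 0.00503713]
```

The force rose from 5.5 to 10.9 N at the expected place, so the blank is butted. Backing off, rising, and looking.

```bash
python3 -m crank '[{"linear":[0,0,0.003],"dr":[0,0,0],"hand":-1},{"linear":[0,0,0.008],"dr":[0,0,0],"hand":-1},{"linear":[0,0,0.018],"dr":[0,0,0],"hand":-1},{"linear":[0,0,0.03],"dr":[0,0,0],"hand":-1},{"linear":[0,-0.03,0.035],"dr":[0,0,0],"hand":-1},{"linear":[0,-0.065,0.035],"dr":[0,0,0],"hand":-1},{"linear":[0,-0.1,0.035],"dr":[0,0,0],"hand":-1},{"linear":[0,-0.13,0.02],"dr":[0,0,0],"hand":-1},{"linear":[0,-0.15,0],"dr":[0,0,0],"hand":-1},{"linear":[0,-0.15,-0.02],"dr":[0,0,0],"hand":-1}]'
python3 -m crank '[{"linear":[0.02,0,-0.03],"dr":[0,0,0],"hand":-1},{"linear":[0.02,0,-0.03],"dr":[0,0,0],"hand":-1},{"linear":[0.02,0,-0.03],"dr":[0,0,0],"hand":-1}]'
python3 - <<'E'
from h import *
o=bot.get_obs();print(fix(o["eef_pos"]),o["eef_pos"][2],o["contact_force"])
im=bot.read_camera("wrist")
for n,z in (("blank",.012),("stop_face",.055),("pin_nose",.035)):
  for r in bot.place_of("wrist",n)[:2]: print(n,r["score"],r["xy"],fix(at("wrist",r["xy"],z)))
x,y=250,180
cv2.imwrite("pics/w7.png",cv2.resize(im[80:320,60:420],None,fx=2.2,fy=2.2,interpolation=cv2.INTER_CUBIC))
E
```

```text
t: 11.08
eef_pos: [0.4983, 0.0064, 0.1809]
tool_rot: [-0.028, 0.022, -0.707, 0.707]
contact_force: [0.4, 0.7, 0.1]
gripper_width: 0.003
t: 11.33
eef_pos: [0.4725, 0.036, 0.1764]
tool_rot: [0.027, -0.027, 0.707, -0.707]
contact_force: [-0.1, -0.5, -0.1]
gripper_width: 0.001
[0.00481835 0.02071429] 0.1764128510523159 [-0.09783805 -0.46861981 -0.13546971]
blank 0.85 [544.5, 357.9] [-0.25090707  0.18611504]
blank 0.67 [280.5, 163.3] [ 0.00345461 -0.00254009]
stop_face 0.79 [215.8, 175.8] [ 0.0491036  -0.00117266]
stop_face 0.42 [167.6, 273.5] [0.08998912 0.07501657]
pin_nose 0.73 [185.1, 135.5] [ 0.07367344 -0.02754748]
```

View pics/w7.png

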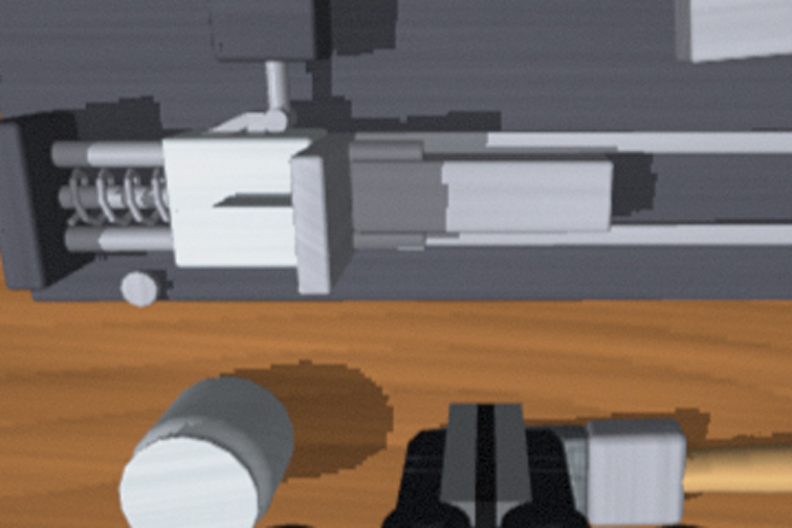

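The blank (352–612,195 in the crop) meets the push plate with no visible gap. The tooth rests on the pin (275,118), and the centre-to-face offset is −45.7 mm. One check of the rear edge, then I hand in.

```bash
python3 - <<'E'
from h import *
print("rear",fix(at("wrist",(60+612/2.2-.3,80+195/2.2-.3),.037)))
print("face bottom/top right edge",fix(at("wrist",(60+325/2.2,80+155/2.2),.08)))
o=bot.get_obs();print(o["eef_pos"],o["contact_force"],np.abs(o["joint_vel"]).max())
bot.hand_in()
E
```

```text
rear [-0.04006156 -0.0032269 ]
face bottom/top right edge [ 0.04899439 -0.02262684]
[0.47393703 0.03384265 0.1762541 ] [ 0.11736286 -0.70584473 -1.21924244] 0.0028682322275242144
the job is handed in; nothing more can be done
```

I set the stop and butted the blank against it, then handed the job in at about 11.5 s of robot time; no verdict was reported.

**What I did:** With the fingers shut, I pushed the slide to about 42 mm travel and let go. It sprang back and caught on the pin at about 30 mm. I then went over the blank, pushed it from behind until the force rose from about 5 N to 11 N, and backed off and up.

**Last checks, in fixture coordinates:**
- **Slide:** the stop face is at 49 mm against 50 mm expected, with the tooth on the pin and the pin sprung in.
- **Blank:** its rear end is at −40.1 mm against −40 mm expected. Its centre is 45.7 mm behind the face, which means a gap of under about 1 mm.
- **Arm:** it is clear of everything and touching nothing.

**Less certain:**
- The sideways reading for the blank was −2.5 to −3.2 mm, inside the ±4 mm limit. That may partly be calibration offset, since points on the trough's centre line also read 1–2 mm negative.
- The scene camera put the blank and the face about 8 mm further along than the wrist camera did. I trusted the closer wrist view.
- An upward force of about 6 N showed during the pushes. The tool rose under 2 mm, and the blank stayed flat as far as the pictures show.

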